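# Set the shutter ring of the inspection light

### The arm

A 6-joint arm with a two-finger parallel gripper is mounted at the origin on a cart in front of the work surface, level with it; the furniture and walls round the work are solid. World frame = base frame: x ahead of the robot, y to its left, z up, the work surface at z = 0. Lengths are in mm, angles in rad, forces in N, time in s.
With the tool pointing down it reaches from about 350 to 975 mm from the base axis. Payload 7.1 kg.
Tool frame: the origin (TCP) lies at the very end of the fingers, on their centre line; the grasp point (between the pads) lies 19 mm behind it; y points along the fingers, x is the direction in which the jaws open and shut, and the axes are right-handed (so a half turn about y gives the same grasp; the last joint's range is limited). The gripper opens to 88 mm and grips with 3 to 60 N. Pads are 20 mm wide; open, the fingers measure 115 mm over their backs; the gripper's body (75 mm by 178 mm) begins 61 mm behind the grasp point.
Start: joints at [1.161, 0.423, 1.63, -0, 1.089, -0.019], TCP at [238.048, 577.874, 222.675] pointing down, gripper open.
Joint ranges: [-3, 3], [-0.9, 2.11], [0.09, 2.58], [-1.31, 4.45], [0.11, 2.69], [-2.54, 2.54]. Speed limits (rad/s): [2.39, 2.39, 3.01, 3.14, 3.14, 3.14].

### API

Orientations are given as a rotation vector (axis times angle).
In Python, from workcell import ctrl gives the robot as it stands. The module is installed in compiled form; this text tells all that it offers.
- The arm moves only by the tool jog_arm, never from a script. Its argument "steps" is a list of rows, each an object with "turn": the turn, a rotation vector about the world's x, y, z scaled (see below), a list of three; "dp": the shift along the world's x, y, z scaled (see below), a list of three; "claw": the opening, from 0 (shut) to 1 (fully open). In form: [{"turn": [wx, wy, wz], "dp": [x, y, z], "claw": claw}, ...]. A call has 1 to 12 rows; each row is the pose to reach, as a shift and turn from the pose measured when the call began, turning the shorter way round; what a row does not reach only later rows make up. The controller multiplies each number of a shift by 80 mm and each number of a turn by pi rad. A row lasts 1/12 s, in which the tool goes at most 41.7 mm and 7.16 degrees, less where a joint would pass 70% of its speed; a pose out of reach is approached as far as the arm can. A call with a number of a shift or a turn outside -1 to 1 is refused whole. A call with a gripper value outside its range is refused whole. The fingers move at their own pace and stop on an object; the grip force is fixed at half the most. Time passes only in rows, so rows that repeat a pose let the fingers close. It gives the time, the measured TCP pose, the force and the opening at its end, in the units of the state.
- ctrl.get_obs(): the state, without advancing time (a new reading comes with each control period).
- ctrl.get_image(name): name is "side" or "top" or "wrist"; returns a dict with "img" (480x640x3 uint8, red, green, blue), "range_z" (480x640 float32, mm along the optical axis (not along the pixel's ray), 0 where there is no reading), "fovy" (degrees; the focal length in pixels is half the picture's height over the tangent of half this angle, whatever the lens; pixels are square), "cx", "cy" (the principal point, pixels), "dist_coeffs" ([k1, k2, p1, p2, k3] as OpenCV has them; the pictures are not rectified), "camera_from_world" (4x4, takes a point from world to camera coordinates); the wrist camera has in their place "hand_eye" (4x4, takes a point from camera to tool coordinates, whose origin is the TCP and whose axes are the tool frame's). Camera axes: x right, y down, z forward; pixel columns grow to the right and rows downward; lengths in mm; the calibration is good to about 2 mm. A picture is of the moment at which its call begins: read the wrist's pose just before it.
- ctrl.close_job(): hands the job in, once; it reports no verdict.
The state is a dict: "t": time; "qpos": joint angles; "qvel": joint speeds; "joint_torque": joint torques, N m; "ee_pos": TCP position; "orientation": TCP orientation; "ft_force": force on the tool from outside, world axes, zero at the start; "moment": the same for the moment, N m; "width": finger opening in mm.
Only numpy, scipy, OpenCV 4.12 (cv2) and the standard library are available. Lean on these libraries where they do the work, as an engineer would, in place of code of your own. Each camera call takes 0.05 s, during which the arm holds its last target.

### The job

Get the inspection light ready for checking instruments: using only the outside of the fingers, push the upright lever of its shutter ring all the way to the closed end of the scale (the left end, seen from the robot), then push it back along the arc until its pointer stands at the notch of the small set clip on the rim. Push it gently and never pinch it, do not shift the clip or the light, and leave the tape roll, dropper bottle and dental mirror beside it where they are.

Things in the scene. Friction and masses are not known exactly. Their poses are not given: they have to be found in the camera images.
- lamp: Round white inspection light, loose, 2.5 kg: flat foot 216 mm across, 10 mm thick; on it a drum 104 mm across, top at z = 44 mm, with a window behind two turning quarter vanes. A knurled ring round the drum (114 mm across) carries the lever. Origin: centre of the underside, on the ring's vertical axis. The 90 degree scale of dark lines on the foot is centred on its -x side, turned roughly to the robot.
- shutter_lever (a joint): Angle of ring and lever, rad: 0 = closed stop, at the scale's end to the robot's left (+y); 1.571 = fully open, to the right; grows anticlockwise seen from above. In the light's frame the lever points along (-cos(a), -sin(a)), a = value - 0.785. No spring: friction holds it where it is left; moving it takes about 2 N at the tab.
- lever_tab (a point): Middle of the lever's upright flat tab, 70 mm from the ring's axis, z = 70 mm. The tab is 20 mm wide radially and 14 mm thick along the arc; its rubber-faced part spans z = 48 to 90 mm. Nothing else of the light rises above z = 44 mm.
- face_to_close: Rubber face on the robot's right side of the tab (the side towards which the lever opens), 20 x 5 x 42 mm, origin at the middle of its lower edge; it is pushed to close the shutter. Pressing both faces at once counts as pinching.
- face_to_open: Rubber face on the left side of the tab, 20 x 5 x 42 mm, origin at the middle of its lower edge; it is pushed to open the shutter.
- pointer_tip (a point): Tip of the thin pointer that runs outwards from the foot of the lever just above the scale: 95 mm from the ring's axis, in line with the lever, z = 15.5 mm.
- set_clip (a joint): Angle in rad at which the set clip stands, counted exactly like the lever's angle: when the two are equal the pointer is at the notch. The clip is held by friction and must stay put.
- clip_mark (a point): Where the pointer's tip has to come: in front of the set clip's notch, 95 mm from the ring's axis, z = 15.5 mm. The clip is a small steel rider on the rim of the foot, 14 mm wide along the rim, 97 to 112 mm from the axis, top at z = 14.5 mm, with a notch 5 mm wide facing the ring.
- tape_roll: Roll of beige tape lying flat, 65 mm across, 19 mm high, loose, left of the light. Origin: centre of the underside. A bystander.
- dropper: Brown dropper bottle standing upright, 33 mm across, 102 mm high, loose, right of the light. Origin: centre of the underside. A bystander.
- mirror: Dental mirror lying in front of the light, 158 mm long along its y, 16 mm high, loose. Origin: centre of the underside. A bystander.

How it is judged (in metres and radians):
On the way, in this order (a step that is already met when the one before it is completed fails the run):
1. the lever has been pushed to the closed end (within 0.07 rad of the stop) (value of joint shutter_lever below 0.07 rad), for 0.1 s.
2. the pointer stands at the set clip (horizontal distance between pointer_tip and clip_mark below 0.005 m and velocity of joint shutter_lever between -0.05 and 0.05 rad/s), for 0.2 s.
At the end, for the whole second after the job is handed in: The pointer's tip is within 5 mm of the place in front of the clip's notch, the ring at rest; the light within 10 mm, the clip within 12 mm and the bystanders within 15 mm of where they were (horizontal distance between pointer_tip and clip_mark below 0.005 m and velocity of joint shutter_lever between -0.02 and 0.02 rad/s and distance of clip_mark from where it was at the start of the episode below 0.012 m and distance of lamp from where it was at the start of the episode below 0.01 m and linear speed of lamp below 0.01 m/s and distance of each of tape_roll, dropper, mirror from where it was at the start of the episode below 0.015 m); the robot touches nothing.
It fails at once if the lever is pinched (both faces of the tab pressed at once, over 6 N each) (contact force between the fingers and face_to_close above 6 N and contact force between the fingers and face_to_open above 6 N).
It fails at once if the lever is pushed harder than 30 N (contact force between anything else and shutter_lever above 30 N).
It fails at once if the light is shifted by more than 10 mm, lifted or tipped (distance of lamp from where it was at the start of the episode above 0.01 m or height (world z) of lamp above 0.006 m or angle between lamp's own z axis and vertical above 0.06 rad).
It fails at once if the set clip is slid along the rim (distance of clip_mark from where it was at the start of the episode above 0.012 m or contact force between the fingers and set_clip above 6 N).
It fails at once if the tape roll, dropper bottle or dental mirror is moved by more than 15 mm, lifted or tipped (distance of any of tape_roll, dropper, mirror from where it was at the start of the episode above 0.015 m or angle between dropper's own z axis and vertical above 0.3 rad).
It also fails if it takes over 51 s, if anything falls off the work surface, if the arm or the gripper's body presses on something with over 40 N, if the wrist force passes 120 N, or if a joint passes its speed limit or range.

## Working session

There is one attempt and no reset: what is moved stays moved. The work goes in short steps, Python scripts to look and compute and a tool call to move; the robot and the scene stay as the last step left them, time stands still between calls to the robot, and variables do not carry over. Pictures are saved under pics/ and viewed, and the job is handed in when it is done.

Besides the shell and the picture viewer there is one more tool, called after "Call:" by a JSON object that holds its "name" and its "arguments", one argument or row to a line. jog_arm: Moves the arm, as the interface text tells. Its arguments: {"type":"object","properties":{"steps":{"type":"array","items":{"type":"object","properties":{"turn":{"type":"array","items":{"type":"number"}},"dp":{"type":"array","items":{"type":"number"}},"claw":{"type":"number"}}}}},"required":["steps"]}

```bash
mkdir -p pics
cat > h.py <<'E'
import numpy as np, cv2, pickle
from workcell import ctrl
def grab(n,tag):
    o=ctrl.get_obs(); d=ctrl.get_image(n); d['obs']=o
    pickle.dump(d,open(f'{tag}.pkl','wb'))
    cv2.imwrite(f'pics/{tag}.png',d['img'][:,:,::-1]); return d
def K(d):
    f=240/np.tan(np.radians(d['fovy'])/2); return np.array([[f,0,d['cx']],[0,f,d['cy']],[0,0,1.]])
def T(d):
    if 'camera_from_world' in d: return np.array(d['camera_from_world'])
    o=d['obs'];M=np.eye(4);M[:3,:3]=cv2.Rodrigues(np.array(o['orientation'],float))[0];M[:3,3]=o['ee_pos']
    return np.linalg.inv(M@np.array(d['hand_eye']))
def ray(d,px):
    px=np.array(px,float).reshape(-1,1,2)
    n=cv2.undistortPoints(px,K(d),np.array(d['dist_coeffs'],float))[:,0]
    W=np.linalg.inv(T(d)); v=np.c_[n,np.ones(len(n))]@W[:3,:3].T
    return W[:3,3],v
def onz(d,px,z):
    c,v=ray(d,px); return c+v*((z-c[2])/v[:,2])[:,None]
def proj(d,P):
    M=T(d); return cv2.projectPoints(np.array(P,float).reshape(-1,3),cv2.Rodrigues(M[:3,:3])[0],M[:3,3],K(d),np.array(d['dist_coeffs'],float))[0][:,0]
def load(t): return pickle.load(open(t+'.pkl','rb'))
E
python3 - <<'E'
from h import *
print(ctrl.get_obs())
for n in ['side','top','wrist']:
    d=grab(n,n+'0'); print(n,d['fovy'],T(d).round(3).tolist(),np.linalg.inv(T(d))[:3,3])
E
```

```text
{'t': 0.0, 'qpos': array([ 1.16098655e+00,  4.23815315e-01,  1.63068416e+00, -1.61190538e-05,
        1.08859066e+00, -1.89911601e-02]), 'qvel': array([ 0.00091105,  0.00124874,  0.00036847,  0.00141879,  0.00092695,
       -0.000206  ]), 'joint_torque': array([ 7.98528963e-04, -5.44643354e+01, -2.73659420e+01,  6.44105324e-02,
        2.29882932e-02, -1.49549810e-04]), 'ee_pos': array([237.84653426, 577.37823753, 221.91992721]), 'orientation': array([-1.36995578, -0.91576211,  0.91782557]), 'ft_force': array([-0.6414084 , -0.07688484,  0.04173075]), 'moment': array([ 0.00998281, -0.01539478, -0.03153231]), 'width': 87.69536180674088}
side 49.699652628347444 [[0.883, -0.47, -0.002, -406.266], [-0.223, -0.414, -0.883, 189.646], [0.414, 0.78, -0.47, 792.755], [0.0, 0.0, 0.0, 1.0]] [  72.89522434 -730.69580859  538.74648761]
top 47.43948010496809 [[0.028, -1.0, 0.01, 12.46], [-0.988, -0.029, -0.153, 480.297], [0.154, -0.005, -0.988, 926.616], [0.0, 0.0, 0.0, 1.0]] [331.77104147  31.24851743 989.14584571]
wrist 65.85313637947635 [[0.381, 0.925, -0.001, -624.872], [0.894, -0.368, 0.257, -31.511], [0.237, -0.099, -0.966, 390.425], [0.0, 0.0, 0.0, 1.0]] [173.56795106 604.73724203 384.78224331]
```

View pics/top0.png

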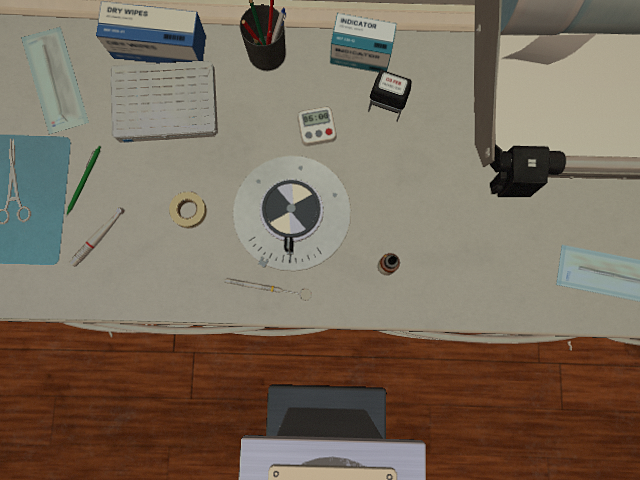

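View pics/side0.png

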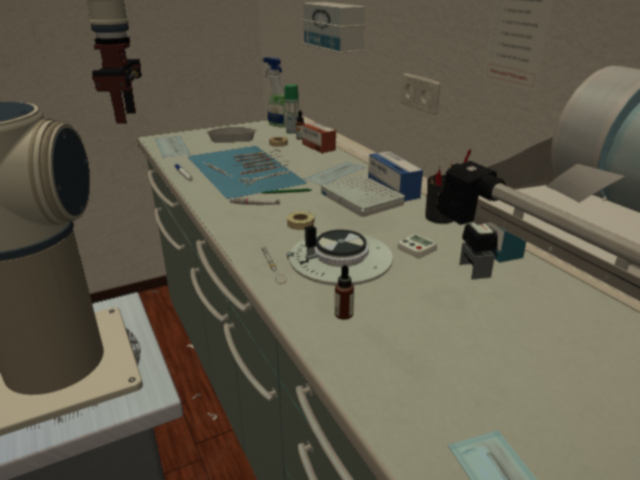

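The top view shows the lamp at about (292,213), the lever near (289,243), the clip near (264,262), the tape at (188,209), the dropper at (389,262) and the mirror at (268,288). I'll zoom in on the lamp.

Run:
```python
from h import *
d=load('top0'); im=d['img'][:,:,::-1]
c=im[150:310,160:410]; cv2.imwrite('pics/top0z.png',cv2.resize(c,(800,512),interpolation=cv2.INTER_CUBIC))
c=im[225:275,230:305]; cv2.imwrite('pics/top0zz.png',cv2.resize(c,(750,500),interpolation=cv2.INTER_CUBIC))
# foot: bright mask
g=cv2.cvtColor(im,cv2.COLOR_BGR2GRAY); print(g[235,245],g[180,310],g[200,220],g[260,320])
```

```text
161 163 143 162
```

View pics/top0z.png

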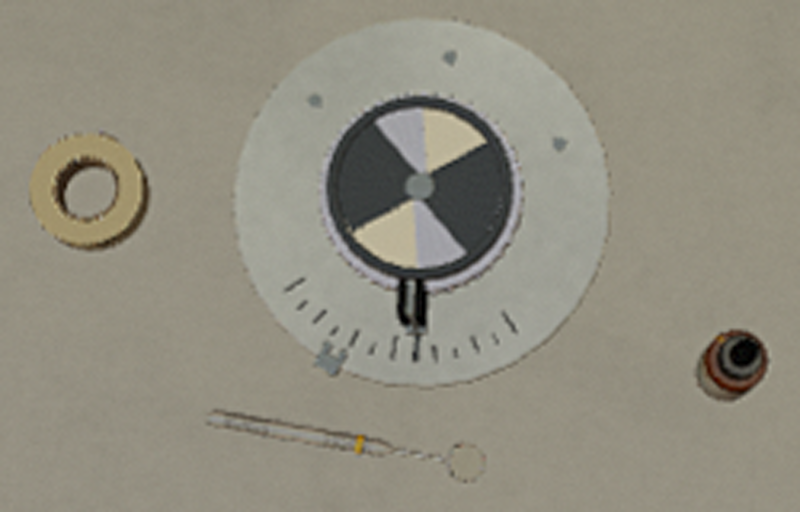

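View pics/top0zz.png

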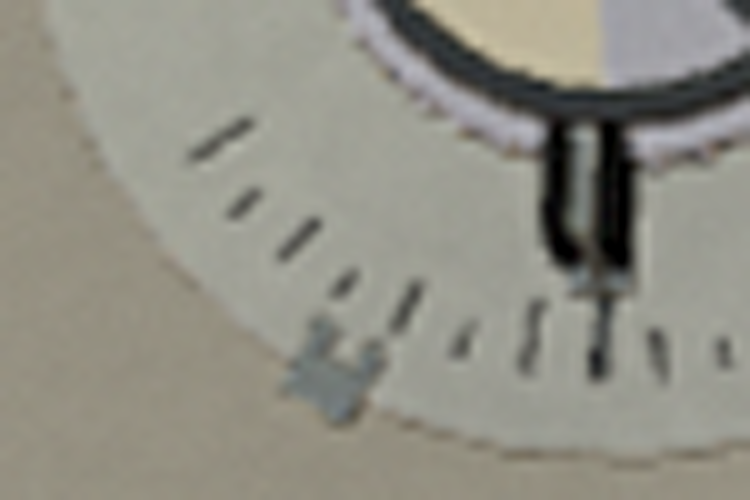

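Run:
```python
from h import *
d=load('top0'); im=d['img'][:,:,::-1]; g=cv2.GaussianBlur(cv2.cvtColor(im,cv2.COLOR_BGR2GRAY),(3,3),0)
# radial edge of foot
c0=np.array([292.,213.]);pts=[]
for a in np.radians(np.arange(0,360,3)):
    r=np.arange(52,64,.25); p=c0+np.outer(r,[np.cos(a),np.sin(a)])
    v=cv2.remap(g.astype(np.float32),p[:,0].astype(np.float32)[None],p[:,1].astype(np.float32)[None],1)[0]
    gr=v[6:]-v[:-6]; k=gr.argmin(); pts.append(p[k+3])
P=onz(d,pts,8)[:,:2]
for _ in range(5):
    A=np.c_[2*P,np.ones(len(P))]; s=np.linalg.lstsq(A,(P**2).sum(1),rcond=None)[0]
    r=np.sqrt(s[2]+s[0]**2+s[1]**2); e=np.hypot(*(P-s[:2]).T)-r; P=P[abs(e)<max(1.5,2*e.std())]
print('foot',s[:2],r,len(P),e.std()); C=s[:2]
zz=lambda x,y:(230+(x+.5)/10-.5,225+(y+.5)/10-.5)
z=lambda x,y:(160+(x+.5)/3.2-.5,150+(y+.5)/3.2-.5)
def pol(n,px,h):
    q=onz(d,[px],h)[0][:2]; v=q-C; print(n,q.round(1),'r',np.hypot(*v).round(1),'phi',np.degrees(np.arctan2(-v[1],-v[0])).round(2))
for p in [(220,140),(243,203),(300,240),(345,283),(405,305),(462,340),(530,338),(597,338),(657,355),(725,352)]: pol('tick',zz(*p),10)
for p in [(415,346),(438,352),(459,353),(476,344),(494,337),(512,322)]: pol('tickz',z(*p),10)
pol('clip',zz(333,375),14.5); pol('notch',zz(350,350),14.5)
pol('tabtop L',zz(565,190),90);pol('tabtop R',zz(617,190),90);pol('tabtop mid',zz(590,190),90)
pol('tape',z(89,191),19);pol('dropper',z(742,349),102)
pol('dropbase',z(728,370),0)
for p in [(208,415),(360,443),(470,462)]: pol('mirror',z(*p),8)
m=cv2.inRange(im,(0,0,0),(255,255,255))
hsv=cv2.cvtColor(im,cv2.COLOR_BGR2HSV); print(hsv[262,263],hsv[245,250],im[262,263],im[245,250])
```

```text
foot [548.62566413  88.10163212] 106.83662331291877 116 0.4439991649876139
tick [496.  158.2] r 87.7 phi -53.07
tick [484.5 153.5] r 91.6 phi -45.56
tick [478.1 142.9] r 89.3 phi -37.81
tick [470.4 134.4] r 90.9 phi -30.62
tick [466.7 123.4] r 89.2 phi -23.31
tick [460.7 112.8] r 91.4 phi -15.71
tick [461.4 100.6] r 88.1 phi -8.15
tick [461.7  88.5] r 86.9 phi -0.27
tick [458.9  77.6] r 90.3 phi 6.69
tick [459.8  65.3] r 91.7 phi 14.39
tickz [462.8  88.4] r 85.9 phi -0.19
tickz [459.7  75.3] r 89.8 phi 8.2
tickz [459.5  63.4] r 92.5 phi 15.48
tickz [464.9  54. ] r 90.4 phi 22.16
tickz [469.2  44. ] r 90.9 phi 29.06
tickz [478.1  34. ] r 88.9 phi 37.46
clip [453.1 135.3] r 106.6 phi -26.29
notch [457.7 132.5] r 101.2 phi -26.0
tabtop L [475.8  90.1] r 72.8 phi -1.57
tabtop R [476.1  81.4] r 72.9 phi 5.24
tabtop mid [475.9  85.9] r 72.7 phi 1.7
tape [544.5 274.8] r 186.7 phi -88.73
dropper [453.8 -84.4] r 196.8 phi 61.2
dropbase [455.5 -89.8] r 200.8 phi 62.37
mirror [420.7 202.9] r 171.9 phi -41.9
mirror [407.3 117.2] r 144.3 phi -11.64
mirror [398.4  55.2] r 153.8 phi 12.34
[ 75  16 125] [ 33  16 164] [121 125 117] [154 164 163]
```

Run:
```python
from h import *
o=ctrl.get_obs(); R=cv2.Rodrigues(np.array(o['orientation']))[0]; print(R.round(3)); print(o['t'],np.degrees(np.arctan2(R[1,0],R[0,0])))
print(np.array(load('wrist0')['hand_eye']).round(2).tolist())
```

```text
[[ 0.381 -0.    -0.925]
 [ 0.925 -0.001  0.381]
 [-0.001 -1.     0.   ]]
0.15 67.60989650032575
[[1.0, 0.0, 0.0, 0.56], [-0.0, -0.26, 0.97, -162.82], [0.0, -0.97, -0.26, 69.84], [0.0, 0.0, 0.0, 1.0]]
```

View pics/wrist0.png

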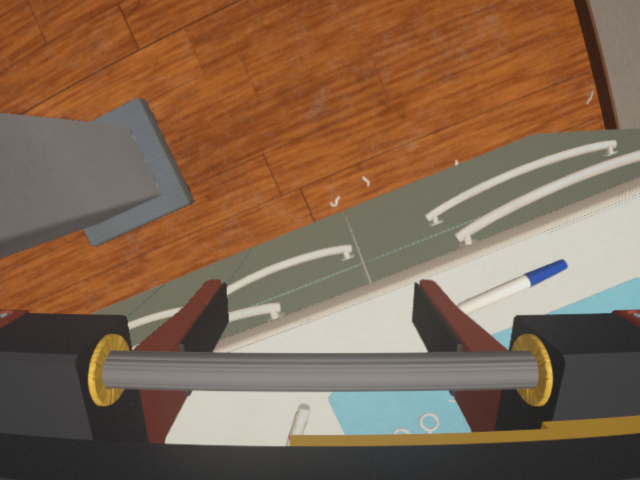

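Call:
{"name": "jog_arm", "arguments": {
  "steps": [
    {"turn": [0, 0, 0.12], "dp": [0.43, -0.94, 0], "claw": 0},
    {"turn": [0, 0, 0.12], "dp": [0.43, -0.94, 0], "claw": 0},
    {"turn": [0, 0, 0.12], "dp": [0.43, -0.94, 0], "claw": 0},
    {"turn": [0, 0, 0.12], "dp": [0.43, -0.94, 0], "claw": 0}
  ]
}}

```text
t: 0.48
ee_pos: [272.8, 500.6, 221.9]
orientation: [-1.216, -1.199, 1.202]
ft_force: [0.2, 0.1, -0.4]
width: 64.7
```

Call:
{"name": "jog_arm", "arguments": {
  "steps": [
    {"turn": [0, 0, 0], "dp": [0.45, -0.98, 0], "claw": 0},
    {"turn": [0, 0, 0], "dp": [0.45, -0.98, 0], "claw": 0},
    {"turn": [0, 0, 0], "dp": [0.45, -0.98, 0], "claw": 0},
    {"turn": [0, 0, 0], "dp": [0.45, -0.98, 0], "claw": 0}
  ]
}}

```text
t: 0.82
ee_pos: [309.4, 421.4, 222.0]
orientation: [-1.218, -1.195, 1.198]
ft_force: [-0.0, 0.4, 0.0]
width: 37.9
```

Call:
{"name": "jog_arm", "arguments": {
  "steps": [
    {"turn": [0, 0, 0], "dp": [0.45, -0.98, 0], "claw": 0},
    {"turn": [0, 0, 0], "dp": [0.45, -0.98, 0], "claw": 0},
    {"turn": [0, 0, 0], "dp": [0.45, -0.98, 0], "claw": 0},
    {"turn": [0, 0, 0], "dp": [0.45, -0.98, 0], "claw": 0}
  ]
}}

```text
t: 1.15
ee_pos: [346.1, 343.1, 222.3]
orientation: [-1.22, -1.193, 1.194]
ft_force: [0.7, 0.5, 0.5]
width: 11.7
```

Call:
{"name": "jog_arm", "arguments": {
  "steps": [
    {"turn": [0, 0, 0], "dp": [0.45, -0.98, 0], "claw": 0},
    {"turn": [0, 0, 0], "dp": [0.45, -0.98, 0], "claw": 0},
    {"turn": [0, 0, 0], "dp": [0.45, -0.98, 0], "claw": 0},
    {"turn": [0, 0, 0], "dp": [0.45, -0.98, 0], "claw": 0}
  ]
}}

```text
t: 1.48
ee_pos: [383.0, 265.4, 222.5]
orientation: [-1.221, -1.191, 1.191]
ft_force: [-0.2, 1.0, 0.3]
width: 0.3
```

Call:
{"name": "jog_arm", "arguments": {
  "steps": [
    {"turn": [0, 0, 0], "dp": [0.4, -0.95, 0], "claw": 0},
    {"turn": [0, 0, 0], "dp": [0.4, -0.95, 0], "claw": 0},
    {"turn": [0, 0, 0], "dp": [0.4, -0.95, 0], "claw": 0},
    {"turn": [0, 0, 0], "dp": [0.4, -0.95, 0], "claw": 0}
  ]
}}

```text
t: 1.82
ee_pos: [415.7, 190.3, 222.7]
orientation: [-1.222, -1.19, 1.188]
ft_force: [-0.1, 1.0, 0.4]
width: 0.2
```

Call:
{"name": "jog_arm", "arguments": {
  "steps": [
    {"turn": [0, 0, 0], "dp": [0.4, -0.95, 0], "claw": 0},
    {"turn": [0, 0, 0], "dp": [0.4, -0.95, 0], "claw": 0},
    {"turn": [0, 0, 0], "dp": [0.4, -0.95, 0], "claw": 0},
    {"turn": [0, 0, 0], "dp": [0.4, -0.95, 0], "claw": 0}
  ]
}}

```text
t: 2.15
ee_pos: [448.4, 115.5, 222.7]
orientation: [-1.222, -1.19, 1.186]
ft_force: [0.4, 0.2, -0.0]
width: 0.6
```

Call:
{"name": "jog_arm", "arguments": {
  "steps": [
    {"turn": [0, 0, 0], "dp": [0.38, -0.76, -0.7], "claw": 0},
    {"turn": [0, 0, 0], "dp": [0.38, -0.76, -0.7], "claw": 0},
    {"turn": [0, 0, 0], "dp": [0.38, -0.76, -0.7], "claw": 0},
    {"turn": [0, 0, 0], "dp": [0.38, -0.76, -0.7], "claw": 0},
    {"turn": [0, 0, 0], "dp": [0.38, -0.76, -0.7], "claw": 0}
  ]
}}

```text
t: 2.57
ee_pos: [478.5, 56.7, 166.7]
orientation: [-1.221, -1.19, 1.187]
ft_force: [0.0, -0.5, -0.3]
width: 0.4
```

Run:
```python
from h import *
d=grab('wrist','w1'); o=d['obs']; print(o['t'],o['ee_pos'],o['qpos'],cv2.Rodrigues(o['orientation'])[0].round(3).tolist())
```

```text
2.5667 [478.48320474  56.70095967 166.69789255] [ 0.0917053   0.29576706  1.98459229  0.00317171  0.86071919 -1.45307952] [[0.028, 0.0, -1.0], [1.0, 0.002, 0.028], [0.002, -1.0, -0.0]]
```

View pics/w1.png

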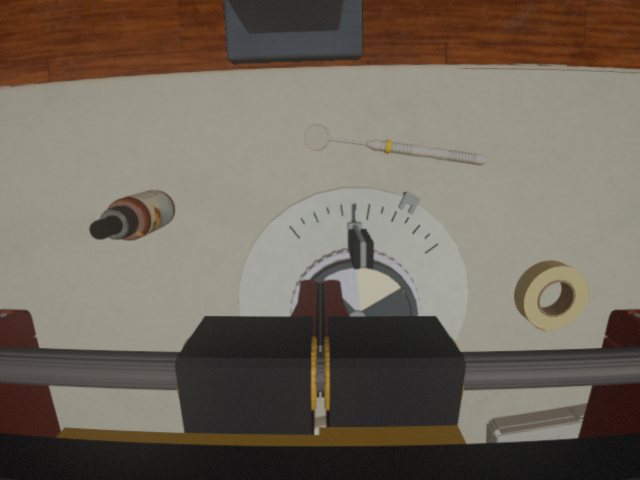

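Run:
```python
from h import *
d=load('w1'); im=d['img'][:,:,::-1]
cv2.imwrite('pics/w1z.png',cv2.resize(im[180:280,270:450],(792,440),interpolation=cv2.INTER_CUBIC))
g=cv2.GaussianBlur(cv2.cvtColor(im,cv2.COLOR_BGR2GRAY),(3,3),0)
c0=np.array([354.,300.]);pts=[]
for a in np.radians(np.arange(170,372,3)):
    r=np.arange(100,126,.25); p=c0+np.outer(r,[np.cos(a),np.sin(a)])
    v=cv2.remap(g.astype(np.float32),p[:,0].astype(np.float32)[None],p[:,1].astype(np.float32)[None],1)[0]
    gr=v[6:]-v[:-6]; pts.append(p[gr.argmin()+3])
P=onz(d,pts,8)[:,:2]
for _ in range(8):
    A=np.c_[2*P,np.ones(len(P))]; s=np.linalg.lstsq(A,(P**2).sum(1),rcond=None)[0]
    r=np.sqrt(s[2]+s[0]**2+s[1]**2); e=np.hypot(*(P-s[:2]).T)-r; P=P[abs(e)<max(1.,2*e.std())]
print(s[:2],r,len(P),e.std())
```

```text
[550.32602493  87.2119675 ] 107.83180847901653 64 0.27709336933398376
```

View pics/w1z.png

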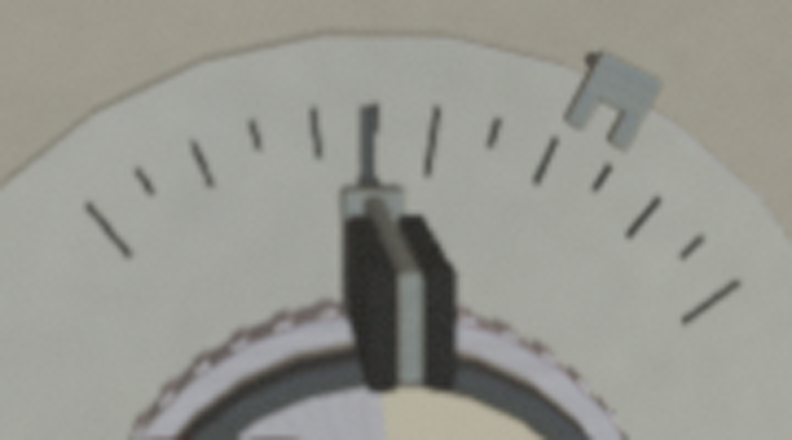

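The wrist zoom shows the pointer at about (370,105), the clip notch at about (607,115), and the end ticks near (108,230) and (712,303).

Run:
```python
from h import *
d=load('w1'); C=np.array([550.33,87.21])
z=lambda x,y:(270+(x+.5)/4.4-.5,180+(y+.5)/4.4-.5)
def pol(n,p,h):
    q=onz(d,[z(*p)],h)[0][:2]; v=q-C; print(n,q.round(1),'r',np.hypot(*v).round(1),'phi',np.degrees(np.arctan2(-v[1],-v[0])).round(2))
for n,p in [('R end',(108,230)),('',(204,164)),('',(317,132)),('',(433,140)),('',(546,160)),('',(644,217)),('L end',(712,303))]: pol(n,p,10)
pol('ptr tip',(371,105),15.5); pol('ptr',(367,170),15.5)
pol('clip prong',(575,118),14.5); pol('prong2',(625,145),14.5); pol('notch bottom',(607,108),14.5);pol('notch mouth',(597,135),14.5); pol('clip back',(627,65),14.5)
pol('top near',(384,205),90);pol('top far',(409,388),90);pol('L edge far',(457,388),90);pol('R edge far',(365,388),90);pol('L near',(420,217),90);pol('R near',(345,217),90)
```

```text
R end [479.4  34.9] r 88.2 phi 36.39
 [466.5  54.6] r 90.0 phi 21.28
 [460.7  77.1] r 90.2 phi 6.45
 [462.9 100.1] r 88.3 phi -8.36
 [467.5 122.6] r 90.0 phi -23.17
 [479.7 142.8] r 89.9 phi -38.18
L end [498.1 157.5] r 87.6 phi -53.36
ptr tip [454.8  87.3] r 95.5 phi -0.05
ptr [467.6  86.4] r 82.7 phi 0.53
clip prong [458.6 127.3] r 100.1 phi -23.58
prong2 [464.1 137.3] r 99.7 phi -30.15
notch bottom [456.7 133.5] r 104.4 phi -26.32
notch mouth [462.  131.7] r 98.9 phi -26.73
clip back [448.4 137.2] r 113.5 phi -26.12
top near [459.   82.4] r 91.4 phi 3.0
top far [488.   86.2] r 62.3 phi 0.91
L edge far [488.2  93.7] r 62.4 phi -5.93
R edge far [487.8  79.4] r 63.0 phi 7.1
L near [461.   87.8] r 89.3 phi -0.4
R near [460.7  76.6] r 90.2 phi 6.78
```

Call:
{"name": "jog_arm", "arguments": {
  "steps": [
    {"turn": [0, 0, 0], "dp": [0.02, -0.06, -0.5], "claw": 0},
    {"turn": [0, 0, 0], "dp": [0.02, -0.06, -0.9], "claw": 0},
    {"turn": [0, 0, 0], "dp": [0.02, -0.06, -0.9], "claw": 0},
    {"turn": [0, 0, 0], "dp": [0.02, -0.06, -0.9], "claw": 0}
  ]
}}

```text
t: 2.95
ee_pos: [479.4, 53.2, 95.3]
orientation: [-1.219, -1.19, 1.189]
ft_force: [0.7, -0.0, -0.8]
width: 0.4
```

Call:
{"name": "jog_arm", "arguments": {
  "steps": [
    {"turn": [0, 0, 0], "dp": [0, 0, -0.25], "claw": 0},
    {"turn": [0, 0, 0], "dp": [0, 0, -0.48], "claw": 0},
    {"turn": [0, 0, 0], "dp": [0, 0, -0.48], "claw": 0},
    {"turn": [0, 0, 0], "dp": [0, 0, -0.48], "claw": 0}
  ]
}}

```text
t: 3.28
ee_pos: [480.1, 53.8, 58.5]
orientation: [-1.219, -1.192, 1.188]
ft_force: [1.1, 0.6, 1.0]
width: 0.3
```

```bash
cat >> h.py <<'E'
C=np.array([550.,87.5])
def tcp(phi,D,r=70):
    a=np.radians(phi); return C+r*np.array([-np.cos(a),-np.sin(a)])+D*np.array([np.sin(a),-np.cos(a)])
def plan(phis,D,z=56,yawoff=90):
    o=ctrl.get_obs(); R=cv2.Rodrigues(o['orientation'])[0]; p=o['ee_pos']; 
    print('t',o['t'],'p',p.round(1),'yaw',np.degrees(np.arctan2(R[1,0],R[0,0])).round(2),'F',o['ft_force'].round(1),'q',o['qpos'].round(2))
    Ds=np.broadcast_to(D,len(phis))
    for ph,dd in zip(phis,Ds):
        a=np.radians(ph+yawoff); x=np.array([np.cos(a),np.sin(a),0]); G=np.c_[x,[0,0,-1],np.cross(x,[0,0,-1])]
        w=cv2.Rodrigues(G@R.T)[0][:,0]/np.pi
        q=tcp(ph,dd); print(round(float(ph),1),'dp',((np.r_[q,z]-p)/80).round(3).tolist(),'turn',w.round(3).tolist())
E
python3 - <<'E'
from h import *
plan([0.4,-2,-4,-6,-8,-10,-12,-14,-16,-18,-20],[24]+[20.5]*10)
E
```

```text
t 3.2833 p [480.1  53.8  58.5] yaw 88.55 F [1.1 0.6 1. ] q [ 0.09  0.49  2.03  0.    0.62 -1.46]
0.4 dp [0.001, 0.115, -0.031] turn [-0.001, 0.0, 0.01]
-2.0 dp [-0.01, 0.195, -0.031] turn [-0.001, 0.0, -0.003]
-4.0 dp [-0.017, 0.226, -0.031] turn [-0.001, 0.0, -0.014]
-6.0 dp [-0.023, 0.258, -0.031] turn [-0.001, 0.0, -0.025]
-8.0 dp [-0.028, 0.289, -0.031] turn [-0.001, 0.0, -0.036]
-10.0 dp [-0.033, 0.321, -0.031] turn [-0.001, 0.0, -0.047]
-12.0 dp [-0.035, 0.352, -0.031] turn [-0.001, 0.0, -0.059]
-14.0 dp [-0.037, 0.384, -0.031] turn [-0.001, 0.0, -0.07]
-16.0 dp [-0.038, 0.416, -0.031] turn [-0.001, 0.0, -0.081]
-18.0 dp [-0.038, 0.448, -0.031] turn [-0.001, 0.0, -0.092]
-20.0 dp [-0.036, 0.479, -0.031] turn [-0.001, 0.0, -0.103]
```

Call:
{"name": "jog_arm", "arguments": {
  "steps": [
    {"turn": [0, 0, 0.01], "dp": [0, 0.08, -0.03], "claw": 0},
    {"turn": [0, 0, 0.01], "dp": [0, 0.12, -0.03], "claw": 0},
    {"turn": [0, 0, 0.005], "dp": [0, 0.14, -0.03], "claw": 0},
    {"turn": [0, 0, 0.005], "dp": [0, 0.16, -0.03], "claw": 0},
    {"turn": [0, 0, 0], "dp": [-0.005, 0.18, -0.03], "claw": 0},
    {"turn": [0, 0, -0.003], "dp": [-0.01, 0.195, -0.03], "claw": 0},
    {"turn": [0, 0, -0.014], "dp": [-0.017, 0.226, -0.03], "claw": 0},
    {"turn": [0, 0, -0.025], "dp": [-0.023, 0.258, -0.03], "claw": 0},
    {"turn": [0, 0, -0.025], "dp": [-0.023, 0.258, -0.03], "claw": 0}
  ]
}}

```text
t: 4.03
ee_pos: [478.3, 74.6, 56.2]
orientation: [-1.256, -1.133, 1.129]
ft_force: [-1.2, -0.1, 0.4]
width: 0.6
```

Run:
```python
from h import *
plan([-6,-8,-10,-12,-14,-16,-18,-20,-22,-24,-26],20.5)
d=grab('wrist','w2')
cv2.imwrite('pics/w2z.png',cv2.resize(d['img'][100:400,170:570,::-1],(800,600),interpolation=cv2.INTER_CUBIC))
```

```text
t 4.0333 p [478.3  74.6  56.2] yaw 83.95 F [-1.2 -0.1  0.4] q [ 0.13  0.5   2.03  0.    0.61 -1.34]
-6.0 dp [-0.001, -0.002, -0.002] turn [-0.001, 0.0, 0.0]
-8.0 dp [-0.006, 0.029, -0.002] turn [-0.001, 0.0, -0.011]
-10.0 dp [-0.01, 0.061, -0.002] turn [-0.001, 0.0, -0.022]
-12.0 dp [-0.013, 0.092, -0.002] turn [-0.001, 0.0, -0.033]
-14.0 dp [-0.015, 0.124, -0.002] turn [-0.001, 0.0, -0.044]
-16.0 dp [-0.016, 0.156, -0.002] turn [-0.001, 0.0, -0.055]
-18.0 dp [-0.015, 0.188, -0.002] turn [-0.001, 0.0, -0.066]
-20.0 dp [-0.014, 0.219, -0.002] turn [-0.001, 0.0, -0.078]
-22.0 dp [-0.011, 0.251, -0.002] turn [-0.001, 0.0, -0.089]
-24.0 dp [-0.007, 0.283, -0.002] turn [-0.001, 0.0, -0.1]
-26.0 dp [-0.003, 0.314, -0.002] turn [-0.001, 0.0, -0.111]
```

View pics/w2z.png

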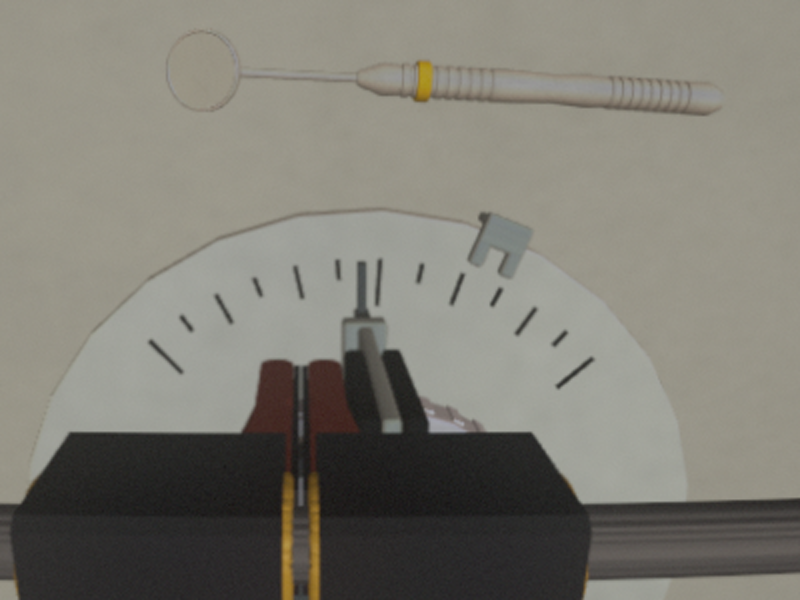

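The finger's outer side is on the tab's right face, and the pointer has moved to about -6°, which matches the plan. I'll continue along the arc.

Call:
{"name": "jog_arm", "arguments": {
  "steps": [
    {"turn": [0, 0, -0.011], "dp": [-0.006, 0.029, 0], "claw": 0},
    {"turn": [0, 0, -0.022], "dp": [-0.01, 0.061, 0], "claw": 0},
    {"turn": [0, 0, -0.033], "dp": [-0.013, 0.092, 0], "claw": 0},
    {"turn": [0, 0, -0.044], "dp": [-0.015, 0.124, 0], "claw": 0},
    {"turn": [0, 0, -0.055], "dp": [-0.016, 0.156, 0], "claw": 0},
    {"turn": [0, 0, -0.066], "dp": [-0.015, 0.188, 0], "claw": 0},
    {"turn": [0, 0, -0.078], "dp": [-0.014, 0.219, 0], "claw": 0},
    {"turn": [0, 0, -0.089], "dp": [-0.011, 0.251, 0], "claw": 0},
    {"turn": [0, 0, -0.1], "dp": [-0.007, 0.283, 0], "claw": 0},
    {"turn": [0, 0, -0.111], "dp": [-0.003, 0.314, 0], "claw": 0}
  ]
}}

```text
t: 4.92
ee_pos: [477.9, 99.4, 56.0]
orientation: [-1.389, -0.871, 0.868]
ft_force: [0.6, -0.4, -0.1]
width: 0.8
```

Run:
```python
from h import *
plan([-26,-28,-30,-32,-34,-36,-38,-40,-42,-44,-46,-47],20.5)
```

```text
t 4.9167 p [477.9  99.4  56. ] yaw 64.03 F [ 0.6 -0.4 -0.1] q [ 0.18  0.5   2.02  0.    0.61 -0.94]
-26.0 dp [0.003, 0.004, -0.0] turn [-0.001, 0.0, -0.0]
-28.0 dp [0.009, 0.036, -0.0] turn [-0.001, 0.0, -0.011]
-30.0 dp [0.016, 0.067, -0.0] turn [-0.001, 0.0, -0.022]
-32.0 dp [0.024, 0.097, -0.0] turn [-0.001, 0.0, -0.034]
-34.0 dp [0.033, 0.128, -0.0] turn [-0.001, 0.0, -0.045]
-36.0 dp [0.043, 0.158, -0.0] turn [-0.001, 0.0, -0.056]
-38.0 dp [0.054, 0.188, -0.0] turn [-0.001, 0.0, -0.067]
-40.0 dp [0.067, 0.217, -0.0] turn [-0.001, 0.0, -0.078]
-42.0 dp [0.08, 0.246, -0.0] turn [-0.001, 0.0, -0.089]
-44.0 dp [0.094, 0.275, -0.0] turn [-0.001, 0.0, -0.1]
-46.0 dp [0.11, 0.302, -0.0] turn [-0.001, 0.0, -0.111]
-47.0 dp [0.118, 0.316, -0.0] turn [-0.001, 0.0, -0.117]
```

Call:
{"name": "jog_arm", "arguments": {
  "steps": [
    {"turn": [0, 0, -0.011], "dp": [0.009, 0.036, 0], "claw": 0},
    {"turn": [0, 0, -0.022], "dp": [0.016, 0.067, 0], "claw": 0},
    {"turn": [0, 0, -0.034], "dp": [0.024, 0.097, 0], "claw": 0},
    {"turn": [0, 0, -0.045], "dp": [0.033, 0.128, 0], "claw": 0},
    {"turn": [0, 0, -0.056], "dp": [0.043, 0.158, 0], "claw": 0},
    {"turn": [0, 0, -0.067], "dp": [0.054, 0.188, 0], "claw": 0},
    {"turn": [0, 0, -0.078], "dp": [0.067, 0.217, 0], "claw": 0},
    {"turn": [0, 0, -0.089], "dp": [0.08, 0.246, 0], "claw": 0},
    {"turn": [0, 0, -0.1], "dp": [0.094, 0.275, 0], "claw": 0},
    {"turn": [0, 0, -0.111], "dp": [0.11, 0.302, 0], "claw": 0},
    {"turn": [0, 0, -0.117], "dp": [0.118, 0.316, 0], "claw": 0},
    {"turn": [0, 0, -0.117], "dp": [0.118, 0.316, 0], "claw": 0}
  ]
}}

```text
t: 5.92
ee_pos: [487.1, 124.6, 55.9]
orientation: [-1.489, -0.588, 0.586]
ft_force: [0.1, -0.4, 0.0]
width: 0.2
```

Run:
```python
from h import *
plan([-47,-48,-49,-50,-51,-52,-53],20.5)
d=grab('wrist','w3')
cv2.imwrite('pics/w3z.png',cv2.resize(d['img'][100:400,170:570,::-1],(800,600),interpolation=cv2.INTER_CUBIC))
```

```text
t 5.9167 p [487.1 124.6  55.9] yaw 42.98 F [ 0.1 -0.4  0. ] q [ 0.23  0.52  1.99  0.    0.63 -0.53]
-47.0 dp [0.002, 0.001, 0.002] turn [-0.0, 0.0, 0.0]
-48.0 dp [0.01, 0.015, 0.002] turn [-0.0, 0.0, -0.005]
-49.0 dp [0.019, 0.028, 0.002] turn [-0.0, 0.0, -0.011]
-50.0 dp [0.028, 0.042, 0.002] turn [-0.0, 0.0, -0.017]
-51.0 dp [0.037, 0.055, 0.002] turn [-0.0, 0.0, -0.022]
-52.0 dp [0.046, 0.068, 0.002] turn [-0.0, 0.0, -0.028]
-53.0 dp [0.055, 0.081, 0.002] turn [-0.0, 0.0, -0.033]
```

View pics/w3z.png

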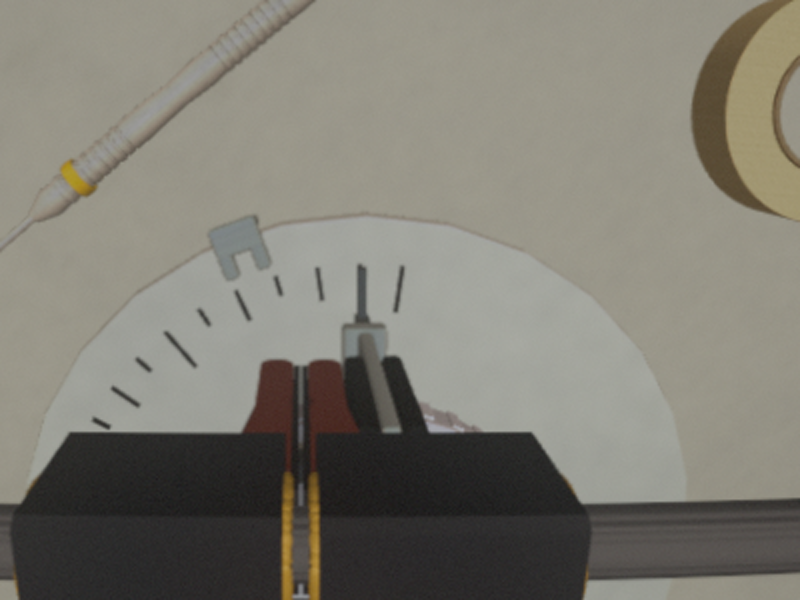

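The pointer lies over the second-to-last tick (about -46°). I'll push slowly to the end.

Call:
{"name": "jog_arm", "arguments": {
  "steps": [
    {"turn": [0, 0, -0.005], "dp": [0.01, 0.015, 0], "claw": 0},
    {"turn": [0, 0, -0.011], "dp": [0.019, 0.028, 0], "claw": 0},
    {"turn": [0, 0, -0.017], "dp": [0.028, 0.042, 0], "claw": 0},
    {"turn": [0, 0, -0.022], "dp": [0.037, 0.055, 0], "claw": 0},
    {"turn": [0, 0, -0.025], "dp": [0.042, 0.062, 0], "claw": 0},
    {"turn": [0, 0, -0.028], "dp": [0.046, 0.068, 0], "claw": 0},
    {"turn": [0, 0, -0.028], "dp": [0.046, 0.068, 0], "claw": 0}
  ]
}}

```text
t: 6.55
ee_pos: [490.9, 130.2, 55.9]
orientation: [-1.507, -0.52, 0.517]
ft_force: [-0.4, -0.7, 0.2]
width: 0.7
```

Run:
```python
from h import *
plan([-52,-53,-54],20.5)
d=grab('wrist','w4')
cv2.imwrite('pics/w4z.png',cv2.resize(d['img'][210:330,300:460,::-1],(800,600),interpolation=cv2.INTER_CUBIC))
```

```text
t 6.55 p [490.9 130.2  55.9] yaw 37.96 F [-0.4 -0.7  0.2] q [ 0.24  0.52  1.98  0.    0.64 -0.43]
-52.0 dp [-0.002, -0.002, 0.002] turn [-0.0, 0.0, 0.0]
-53.0 dp [0.008, 0.011, 0.002] turn [-0.0, 0.0, -0.005]
-54.0 dp [0.017, 0.024, 0.002] turn [-0.0, 0.0, -0.011]
```

View pics/w4z.png

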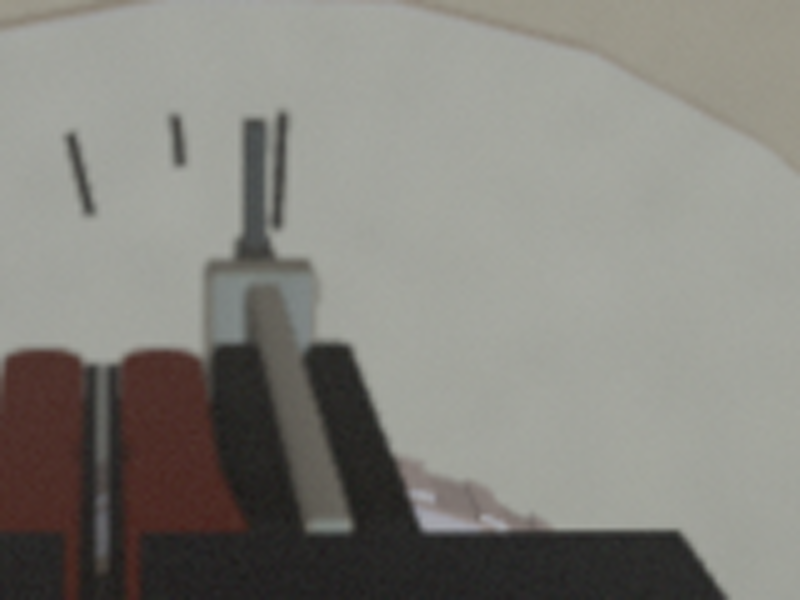

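About 2° short of the last tick, with no stop force yet. I'll push a little further.

Call:
{"name": "jog_arm", "arguments": {
  "steps": [
    {"turn": [0, 0, -0.003], "dp": [0.004, 0.006, 0], "claw": 0},
    {"turn": [0, 0, -0.005], "dp": [0.009, 0.013, 0], "claw": 0},
    {"turn": [0, 0, -0.008], "dp": [0.014, 0.019, 0], "claw": 0},
    {"turn": [0, 0, -0.008], "dp": [0.014, 0.019, 0], "claw": 0}
  ]
}}

```text
t: 6.93
ee_pos: [492.1, 131.8, 55.9]
orientation: [-1.512, -0.5, 0.497]
ft_force: [-0.2, -0.9, 0.2]
width: -0.0
```

Run:
```python
from h import *
plan([-53,-54,-55],20.5)
d=grab('wrist','w5')
cv2.imwrite('pics/w5z.png',cv2.resize(d['img'][210:330,300:460,::-1],(800,600),interpolation=cv2.INTER_CUBIC))
```

```text
t 6.9333 p [492.1 131.8  55.9] yaw 36.51 F [-0.2 -0.9  0.2] q [ 0.24  0.52  1.98  0.    0.64 -0.4 ]
-53.0 dp [-0.007, -0.009, 0.002] turn [-0.0, 0.0, 0.003]
-54.0 dp [0.003, 0.004, 0.002] turn [-0.0, 0.0, -0.003]
-55.0 dp [0.013, 0.016, 0.002] turn [-0.0, 0.0, -0.008]
```

View pics/w5z.png

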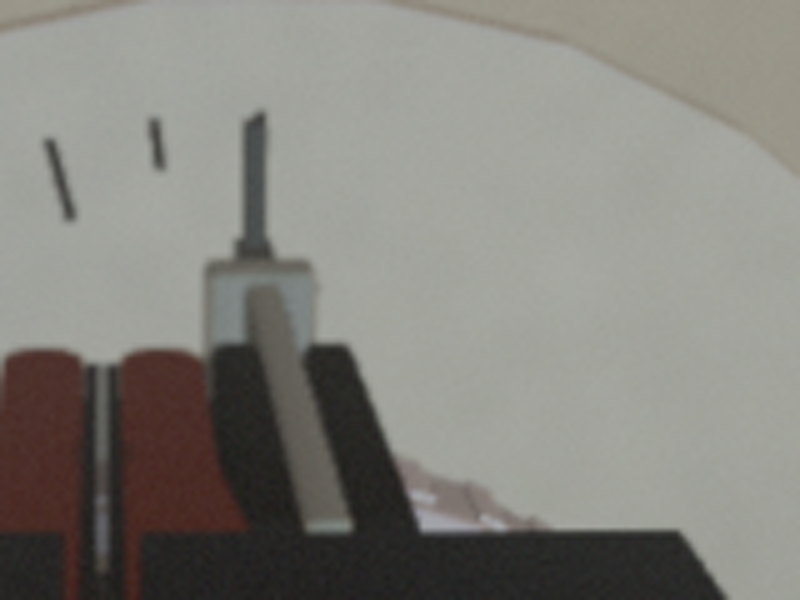

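Run:
```python
from h import *
plan([-53.5,-53.5],[30,30]);plan([-53.5]*3,[30,0,-34],115)
```

```text
t 6.9833 p [492.  131.7  55.9] yaw 36.54 F [-1.2 -1.2  0.3] q [ 0.24  0.52  1.98  0.    0.64 -0.4 ]
-53.5 dp [-0.097, -0.073, 0.002] turn [-0.0, 0.0, -0.0]
-53.5 dp [-0.097, -0.073, 0.002] turn [-0.0, 0.0, -0.0]
t 6.9833 p [492.  131.7  55.9] yaw 36.54 F [-1.2 -1.2  0.3] q [ 0.24  0.52  1.98  0.    0.64 -0.4 ]
-53.5 dp [-0.097, -0.073, 0.739] turn [-0.0, 0.0, -0.0]
-53.5 dp [0.204, 0.15, 0.739] turn [-0.0, 0.0, -0.0]
-53.5 dp [0.546, 0.403, 0.739] turn [-0.0, 0.0, -0.0]
```

Call:
{"name": "jog_arm", "arguments": {
  "steps": [
    {"turn": [0, 0, 0], "dp": [-0.05, -0.04, 0], "claw": 0},
    {"turn": [0, 0, 0], "dp": [-0.1, -0.075, 0], "claw": 0},
    {"turn": [0, 0, 0], "dp": [-0.1, -0.075, 0], "claw": 0},
    {"turn": [0, 0, 0], "dp": [-0.1, -0.075, 0.4], "claw": 0},
    {"turn": [0, 0, 0], "dp": [-0.1, -0.075, 0.78], "claw": 0},
    {"turn": [0, 0, 0], "dp": [-0.1, -0.075, 0.78], "claw": 0},
    {"turn": [0, 0, 0], "dp": [0.1, 0.08, 0.78], "claw": 0},
    {"turn": [0, 0, 0], "dp": [0.4, 0.3, 0.78], "claw": 0},
    {"turn": [0, 0, 0], "dp": [0.55, 0.41, 0.78], "claw": 0},
    {"turn": [0, 0, 0], "dp": [0.55, 0.41, 0.78], "claw": 0},
    {"turn": [0, 0, 0], "dp": [0.55, 0.41, 0.78], "claw": 0}
  ]
}}

```text
t: 7.9
ee_pos: [535.8, 164.6, 117.7]
orientation: [-1.511, -0.501, 0.499]
ft_force: [-0.4, -0.1, -0.9]
width: 0.5
```

Run:
```python
from h import *
plan([-53.5,-53.5],[-34,-24])
d=grab('wrist','w6')
```

```text
t 7.9 p [535.8 164.6 117.7] yaw 36.58 F [-0.4 -0.1 -0.9] q [ 0.28  0.47  1.84  0.    0.82 -0.36]
-53.5 dp [-0.001, -0.008, -0.772] turn [-0.0, 0.0, -0.0]
-53.5 dp [-0.102, -0.083, -0.772] turn [-0.0, 0.0, -0.0]
```

View pics/w6.png

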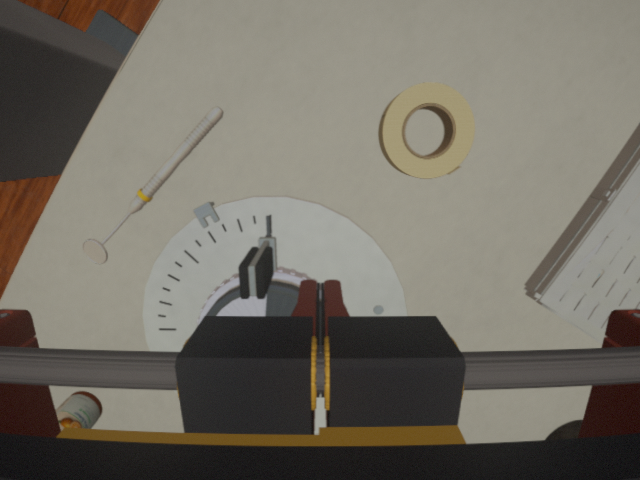

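The lever rests on the closed tick (268,220) and the fingers are clear to its left side. Next I lower and approach.

Call:
{"name": "jog_arm", "arguments": {
  "steps": [
    {"turn": [0, 0, 0], "dp": [0, 0, -0.4], "claw": 0},
    {"turn": [0, 0, 0], "dp": [0, 0, -0.77], "claw": 0},
    {"turn": [0, 0, 0], "dp": [0, 0, -0.77], "claw": 0},
    {"turn": [0, 0, 0], "dp": [-0.06, -0.05, -0.77], "claw": 0},
    {"turn": [0, 0, 0], "dp": [-0.1, -0.08, -0.77], "claw": 0},
    {"turn": [0, 0, 0], "dp": [-0.1, -0.08, -0.77], "claw": 0}
  ]
}}

```text
t: 8.45
ee_pos: [526.5, 157.2, 57.4]
orientation: [-1.512, -0.5, 0.498]
ft_force: [0.1, -0.2, -0.4]
width: 0.4
```

Run:
```python
from h import *
plan([-53,-53,-52,-50,-48,-46,-44,-42,-40,-38,-36],[-22]+[-20.5]*10)
```

```text
t 8.45 p [526.5 157.2  57.4] yaw 36.53 F [ 0.1 -0.2 -0.4] q [ 0.27  0.56  1.89  0.    0.69 -0.37]
-53.0 dp [-0.013, -0.006, -0.017] turn [-0.0, 0.0, 0.003]
-53.0 dp [-0.028, -0.018, -0.017] turn [-0.0, 0.0, 0.003]
-52.0 dp [-0.043, -0.023, -0.017] turn [-0.0, 0.0, 0.008]
-50.0 dp [-0.073, -0.036, -0.017] turn [-0.0, 0.0, 0.019]
-48.0 dp [-0.101, -0.049, -0.017] turn [-0.0, 0.0, 0.03]
-46.0 dp [-0.13, -0.063, -0.017] turn [-0.0, 0.0, 0.041]
-44.0 dp [-0.158, -0.079, -0.017] turn [-0.0, 0.0, 0.053]
-42.0 dp [-0.185, -0.095, -0.017] turn [-0.0, 0.0, 0.064]
-40.0 dp [-0.212, -0.112, -0.017] turn [-0.0, 0.0, 0.075]
-38.0 dp [-0.238, -0.13, -0.017] turn [-0.0, 0.0, 0.086]
-36.0 dp [-0.264, -0.149, -0.017] turn [-0.0, 0.0, 0.097]
```

Call:
{"name": "jog_arm", "arguments": {
  "steps": [
    {"turn": [0, 0, 0.003], "dp": [-0.013, -0.006, -0.017], "claw": 0},
    {"turn": [0, 0, 0.003], "dp": [-0.028, -0.018, -0.017], "claw": 0},
    {"turn": [0, 0, 0.008], "dp": [-0.043, -0.023, -0.017], "claw": 0},
    {"turn": [0, 0, 0.019], "dp": [-0.073, -0.036, -0.017], "claw": 0},
    {"turn": [0, 0, 0.03], "dp": [-0.101, -0.049, -0.017], "claw": 0},
    {"turn": [0, 0, 0.041], "dp": [-0.13, -0.063, -0.017], "claw": 0},
    {"turn": [0, 0, 0.053], "dp": [-0.158, -0.079, -0.017], "claw": 0},
    {"turn": [0, 0, 0.064], "dp": [-0.185, -0.095, -0.017], "claw": 0},
    {"turn": [0, 0, 0.075], "dp": [-0.212, -0.112, -0.017], "claw": 0},
    {"turn": [0, 0, 0.086], "dp": [-0.238, -0.13, -0.017], "claw": 0},
    {"turn": [0, 0, 0.097], "dp": [-0.264, -0.149, -0.017], "claw": 0},
    {"turn": [0, 0, 0.097], "dp": [-0.264, -0.149, -0.017], "claw": 0}
  ]
}}

```text
t: 9.45
ee_pos: [505.4, 145.4, 56.5]
orientation: [-1.441, -0.738, 0.735]
ft_force: [-0.5, 0.9, 0.9]
width: 0.3
```

Run:
```python
from h import *
plan([-36,-35,-34,-33,-32,-31,-30,-29,-28,-27],-20.5)
d=grab('wrist','w7')
cv2.imwrite('pics/w7z.png',cv2.resize(d['img'][180:330,200:400,::-1],(800,600),interpolation=cv2.INTER_CUBIC))
```

```text
t 9.45 p [505.4 145.4  56.5] yaw 54.1 F [-0.5  0.9  0.9] q [ 0.26  0.54  1.94  0.    0.66 -0.69]
-36.0 dp [0.0, -0.002, -0.006] turn [-0.001, 0.0, -0.001]
-35.0 dp [-0.012, -0.012, -0.006] turn [-0.001, 0.0, 0.005]
-34.0 dp [-0.025, -0.022, -0.006] turn [-0.001, 0.0, 0.011]
-33.0 dp [-0.037, -0.032, -0.006] turn [-0.001, 0.0, 0.016]
-32.0 dp [-0.049, -0.043, -0.006] turn [-0.001, 0.0, 0.022]
-31.0 dp [-0.061, -0.054, -0.006] turn [-0.001, 0.0, 0.027]
-30.0 dp [-0.072, -0.065, -0.006] turn [-0.001, 0.0, 0.033]
-29.0 dp [-0.084, -0.076, -0.006] turn [-0.001, 0.0, 0.038]
-28.0 dp [-0.095, -0.087, -0.006] turn [-0.001, 0.0, 0.044]
-27.0 dp [-0.106, -0.098, -0.006] turn [-0.001, 0.0, 0.049]
```

View pics/w7z.png

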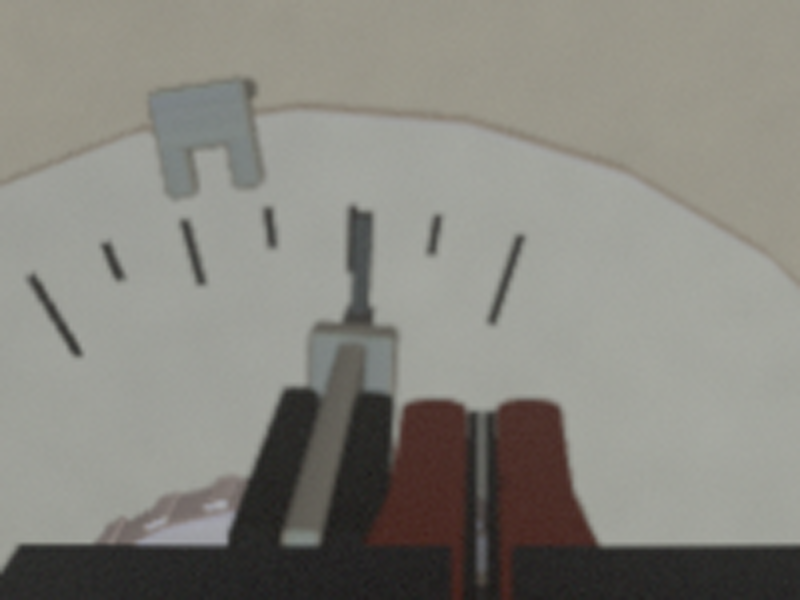

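The pointer sits just past the -38° tick, about -38.9°, so the finger leads the lever by about 2.8°. I'll advance most of the way, then measure.

Call:
{"name": "jog_arm", "arguments": {
  "steps": [
    {"turn": [0, 0, 0.005], "dp": [-0.012, -0.012, 0], "claw": 0},
    {"turn": [0, 0, 0.011], "dp": [-0.025, -0.022, 0], "claw": 0},
    {"turn": [0, 0, 0.016], "dp": [-0.037, -0.032, 0], "claw": 0},
    {"turn": [0, 0, 0.022], "dp": [-0.049, -0.043, 0], "claw": 0},
    {"turn": [0, 0, 0.027], "dp": [-0.061, -0.054, 0], "claw": 0},
    {"turn": [0, 0, 0.033], "dp": [-0.072, -0.065, 0], "claw": 0},
    {"turn": [0, 0, 0.038], "dp": [-0.084, -0.076, 0], "claw": 0},
    {"turn": [0, 0, 0.044], "dp": [-0.095, -0.087, 0], "claw": 0},
    {"turn": [0, 0, 0.049], "dp": [-0.106, -0.098, 0], "claw": 0},
    {"turn": [0, 0, 0.049], "dp": [-0.106, -0.098, 0], "claw": 0}
  ]
}}

```text
t: 10.33
ee_pos: [496.8, 137.3, 56.4]
orientation: [-1.396, -0.855, 0.853]
ft_force: [-0.2, 1.5, 0.1]
width: 0.7
```

Run:
```python
from h import *
plan([-27,-26.5,-26,-25.5,-25,-24.5,-24,-23.5,-23],-20.5)
d=grab('wrist','w8')
cv2.imwrite('pics/w8z.png',cv2.resize(d['img'][180:330,200:400,::-1],(800,600),interpolation=cv2.INTER_CUBIC))
```

```text
t 10.3333 p [496.8 137.3  56.4] yaw 62.88 F [-0.2  1.5  0.1] q [ 0.25  0.53  1.96  0.    0.65 -0.85]
-27.0 dp [0.001, 0.003, -0.005] turn [-0.0, 0.0, 0.001]
-26.5 dp [-0.004, -0.003, -0.005] turn [-0.0, 0.0, 0.003]
-26.0 dp [-0.009, -0.009, -0.005] turn [-0.0, 0.0, 0.006]
-25.5 dp [-0.015, -0.015, -0.005] turn [-0.0, 0.0, 0.009]
-25.0 dp [-0.02, -0.021, -0.005] turn [-0.0, 0.0, 0.012]
-24.5 dp [-0.025, -0.027, -0.005] turn [-0.0, 0.0, 0.015]
-24.0 dp [-0.03, -0.033, -0.005] turn [-0.0, 0.0, 0.017]
-23.5 dp [-0.035, -0.039, -0.005] turn [-0.0, 0.0, 0.02]
-23.0 dp [-0.041, -0.045, -0.005] turn [-0.0, 0.0, 0.023]
```

View pics/w8z.png

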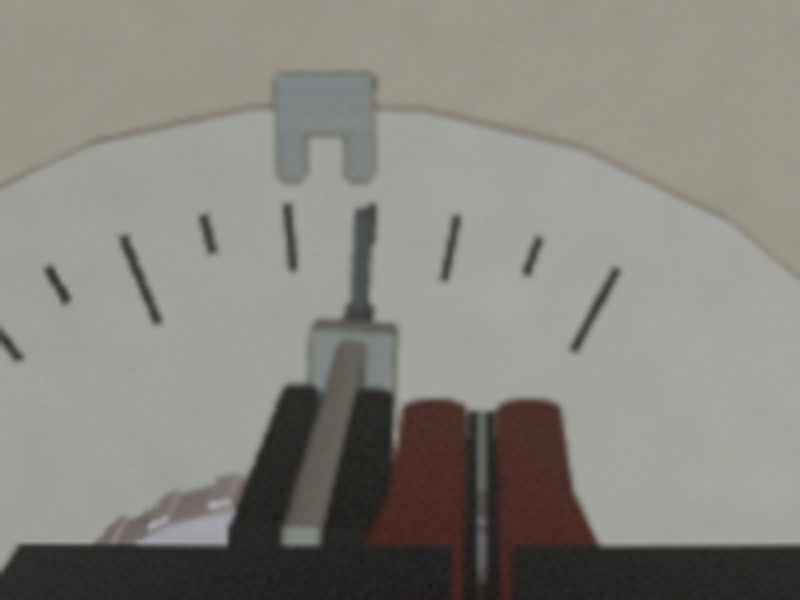

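Run:
```python
from h import *
d=load('w8'); C=np.array([550.33,87.21])
z=lambda x,y:(200+(x+.5)/4-.5,180+(y+.5)/4-.5)
for n,p,h in [('tick-23',(290,237),10),('tick-30.5',(371,223),10),('tick-38',(451,248),10),('ptr tip',(363,209),15.5),('ptr base',(358,305),15.5),('notch mouth',(326,178),14.5),('notch bot',(326,138),14.5)]:
    q=onz(d,[z(*p)],h)[0][:2]; v=q-C; print(n,q.round(1),np.hypot(*v).round(1),np.degrees(np.arctan2(-v[1],-v[0])).round(2))
```

```text
tick-23 [467.4 122. ] 90.0 -22.74
tick-30.5 [470.9 133.5] 91.9 -30.21
tick-38 [479.5 142.1] 89.6 -37.75
ptr tip [467.7 134.4] 95.2 -29.7
ptr base [479.7 127.1] 81.1 -29.44
notch mouth [461.5 131.7] 99.3 -26.59
notch bot [456.5 134.4] 105.0 -26.69
```

Pointer at about -29.6° and notch at about -26.6°, so 3.0° remain, which puts the finger target at about -24.

Call:
{"name": "jog_arm", "arguments": {
  "steps": [
    {"turn": [0, 0, 0.003], "dp": [-0.004, -0.003, 0], "claw": 0},
    {"turn": [0, 0, 0.006], "dp": [-0.009, -0.009, 0], "claw": 0},
    {"turn": [0, 0, 0.009], "dp": [-0.015, -0.015, 0], "claw": 0},
    {"turn": [0, 0, 0.012], "dp": [-0.02, -0.021, 0], "claw": 0},
    {"turn": [0, 0, 0.015], "dp": [-0.025, -0.027, 0], "claw": 0},
    {"turn": [0, 0, 0.017], "dp": [-0.03, -0.033, 0], "claw": 0},
    {"turn": [0, 0, 0.017], "dp": [-0.03, -0.033, 0], "claw": 0},
    {"turn": [0, 0, 0.017], "dp": [-0.03, -0.033, 0], "claw": 0}
  ]
}}

```text
t: 11.05
ee_pos: [494.4, 134.6, 56.4]
orientation: [-1.378, -0.894, 0.893]
ft_force: [0.2, 1.0, 0.6]
width: 0.5
```

Run:
```python
from h import *
plan([-24,-23.5,-23,-24],[-20.5,-20.5,-20.5,-34])
d=grab('wrist','w9')
cv2.imwrite('pics/w9z.png',cv2.resize(d['img'][180:330,200:400,::-1],(800,600),interpolation=cv2.INTER_CUBIC))
```

```text
t 11.05 p [494.4 134.6  56.4] yaw 65.89 F [0.2 1.  0.6] q [ 0.24  0.52  1.97  0.    0.65 -0.91]
-24.0 dp [-0.0, 0.001, -0.005] turn [-0.0, 0.0, 0.001]
-23.5 dp [-0.005, -0.005, -0.005] turn [-0.0, 0.0, 0.003]
-23.0 dp [-0.01, -0.011, -0.005] turn [-0.0, 0.0, 0.006]
-24.0 dp [0.069, 0.155, -0.005] turn [-0.0, 0.0, 0.001]
```

View pics/w9z.png

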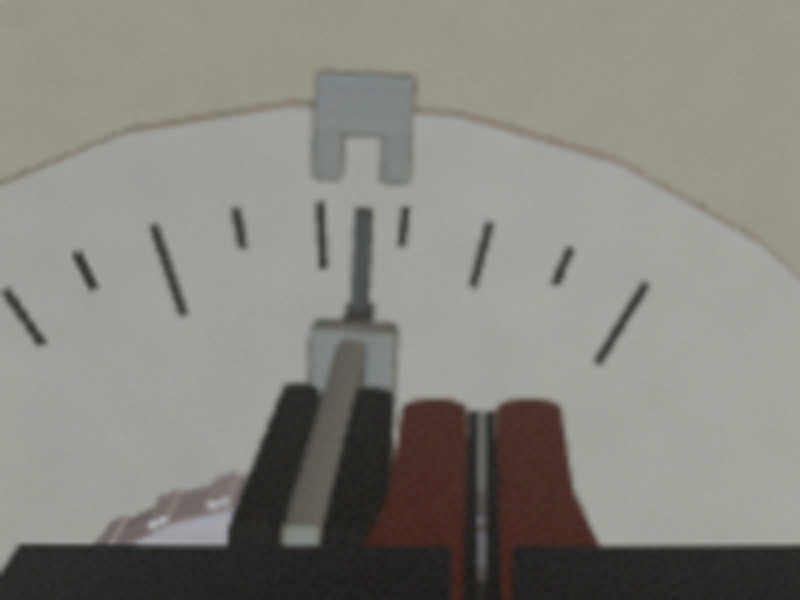

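The pointer (363,210) points straight into the notch (362,155). I'll back off along the arc and lift clear.

Call:
{"name": "jog_arm", "arguments": {
  "steps": [
    {"turn": [0, 0, 0], "dp": [0, 0, 0], "claw": 0},
    {"turn": [0, 0, 0], "dp": [0.02, 0.045, 0], "claw": 0},
    {"turn": [0, 0, 0], "dp": [0.07, 0.155, 0], "claw": 0},
    {"turn": [0, 0, 0], "dp": [0.09, 0.2, 0], "claw": 0},
    {"turn": [0, 0, 0], "dp": [0.09, 0.2, 0], "claw": 0},
    {"turn": [0, 0, 0], "dp": [0.09, 0.2, 0.4], "claw": 0},
    {"turn": [0, 0, 0], "dp": [0.09, 0.2, 0.9], "claw": 0},
    {"turn": [0, 0, 0], "dp": [0.09, 0.2, 0.9], "claw": 0},
    {"turn": [0, 0, 0], "dp": [0.09, 0.2, 0.9], "claw": 0},
    {"turn": [0, 0, 0], "dp": [0.09, 0.2, 0.9], "claw": 0}
  ]
}}

```text
t: 11.93
ee_pos: [501.3, 150.6, 128.2]
orientation: [-1.378, -0.895, 0.893]
ft_force: [0.5, 0.0, -0.3]
width: 0.3
```

Run:
```python
from h import *
plan([],1)
d=grab('wrist','w10')
cv2.imwrite('pics/w10z.png',cv2.resize(d['img'][120:320,200:460,::-1],(780,600),interpolation=cv2.INTER_CUBIC))
t=grab('top','top1'); s=grab('side','side1'); a=load('top0')
cv2.imwrite('pics/cmp.png',np.vstack([cv2.resize(x['img'][150:310,160:410,::-1],(450,288)) for x in (a,t)]))
cv2.imwrite('pics/sidec.png',np.vstack([x['img'][200:330,220:460,::-1] for x in (load('side0'),s)]))
```

```text
t 11.9333 p [501.3 150.6 128.2] yaw 65.9 F [ 0.5  0.  -0.3] q [ 0.27  0.41  1.92  0.    0.81 -0.88]
```

View pics/w10z.png

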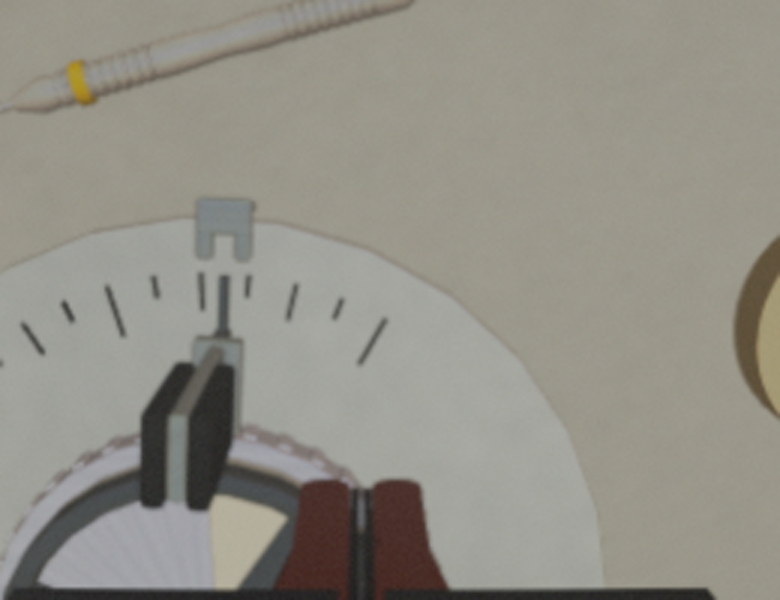

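View pics/sidec.png

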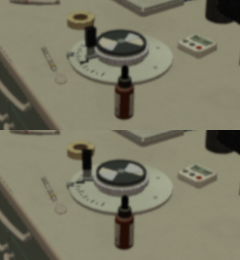

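View pics/cmp.png

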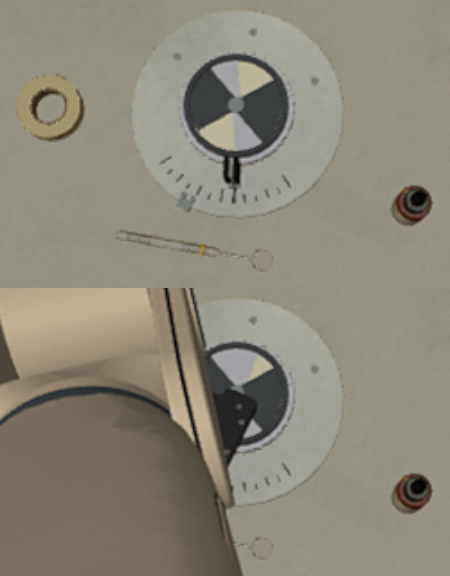

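The pointer stays at the notch (224,275 against the clip at 224,240). The gripper is clear, and the lamp and bystanders look unmoved.

```bash
python3 -c "
from h import *
print(ctrl.close_job(), ctrl.get_obs()['ft_force'])"
```

```text
the job is handed in; nothing more can be done
the job is handed in; nothing more can be done
```

I pushed the lever to the closed end and back to the set clip, then lifted the arm clear and handed the job in at about 12 s of robot time. No verdict was reported.

- **Closing:** with the fingers shut, I pushed the right face of the tab along the arc. The wrist view showed the pointer lying over the last tick at the closed end. I stopped there without feeling a firm stop. Wrist force readings at the pauses stayed under about 2 N.
- **Setting:** I lifted over the tab and pushed the left face back until the pointer lined up with the notch. In the wrist view the two were within about 1 px, roughly 0.5 mm or better. A second look after backing off showed the same.
- **Surroundings:** the top and side pictures before and after show no visible movement of the lamp, dropper or mirror. The arm hid the clip, the tape roll and part of the mirror in the last top view, so I checked those only in the wrist and side views, where they looked unmoved.
- **Disagreement:** the pushing finger's planned angle ran about 2.5 to 3° ahead of the lever on the way back. That is about 3 mm, likely from calibration or lamp-centre error. I corrected for it from the pictures before the final move.

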